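# Close a split specimen mould and hold it shut against its ejector

## Task

The blue-topped upper half of the split specimen mould lies flat on the bench. Stand it upright on its thin bare-metal edge (the end with the two dowel holes), fit it onto the two dowels of the lower half either way round, and press it down until the halves meet with no gap. The sprung ejector pin pushes it up again, so finish while still holding the mould pressed fully shut with the gripper, and leave the other things on the bench where they are.

Things in the scene. Friction and masses are not known exactly. Their poses are not given: they have to be found in the camera images.
- mould_upper: upper mould half, loose, about 0.34 kg (+-20%): plain block 96 (own x) x 56 (own y) x 30 (own z) mm; starts lying on a broad 96 x 56 face. Own x runs from the parting edge (bare aluminium for 22 mm) to the blue top end (steel ring, black hole). Origin: centre of the broad face it lies on at the start. Grip it across the 56 or the 30 mm; stood on its parting edge on the bench it stays up
- parting_edge (a point): centre of the upper half's 30 x 56 mm parting edge (own x = -48, z = +15 mm from the body's origin); same axes. Two round holes 9.8 mm wide with flared mouths, 20 mm deep, run along own x from this edge, at own y = -17 and +17 mm, mid-thickness. Seated, own x points straight up
- top_end (a point): centre of the upper half's blue top end (own x = +48 mm, z = +15 mm); same axes as the upper half
- mould_lower: lower mould half, fixed: dark steel base plate 100 (own x) x 120 (own y) x 10 mm, on it an aluminium block 30 (own x) x 56 (own y) mm whose flat top is 50 mm above the bench. Two upright steel dowels 8 mm thick, 18 mm tall above the block, last 4 mm tapered, stand at own y = -17 and +17 mm. Origin on the bench under the centre, own z up
- seat (a point): centre of the lower block's top face, midway between the dowels, 50 mm above the bench; same axes as the lower half. The centre of the parting edge comes here when the mould is shut; the upper half's 56 mm width then lies along own y, either way round, its top end 146 mm above the bench
- ejector (a joint): brass ejector pin, 9 mm thick, mid-block: 0 = standing 7 mm above the block's top, grows in m as pressed; 0.007 = flush (mould shut), at most 0.008. Its spring pushes up with 6.3 N at 0 and 12.6 N at 0.007, more than the upper half weighs: let go, the mould opens by about 7 mm; shutting it takes a further push of about 9 N, more if it rubs on the dowels
- centrifuge: fixed bench centrifuge at the back, beside the work: keep the arm clear of it. Cream box 250 mm wide (own y) and 165 mm high; its front with the knobs lies 150 mm before the origin (towards the robot, own -x), its back 150 mm behind; the open lid at the back rises to 0.41 m above the bench. Origin under its centre
- vial: bystander: small vial with a yellow cap, 22 mm wide, 44 mm high, origin under its centre
- slide_box: bystander: green box for slides 71 x 100 x 36 mm, origin under its centre
- timer: bystander: white round timer with a red knob, 62 mm wide, 34 mm high, origin under its centre
- dropper_bottle: bystander: brown dropper bottle 33 mm wide, 90 mm high, origin under its centre
Things that resemble listed ones, but are neither listed nor needed, are in the scene too. Several things have the shape of the mould_lower; the one meant has the colours described above.

How it is judged (in metres and radians):
On the way, in this order (a step that is already met when the one before it is completed fails the run):
1. the upper half is upright, its parting edge down (within about 14 degrees) (angle between mould_upper's own x axis and vertical below 0.25 rad), for 0.2 s.
2. the upper half is on the dowels: upright, centred on the seat within 4 mm, parting edge less than 13 mm above the seat (angle between mould_upper's own x axis and vertical below 0.12 rad and horizontal distance between parting_edge and seat below 0.004 m and z of parting_edge in the frame of seat between -0.003 and 0.013 m), for 0.1 s.
At the end, for the whole second after the job is handed in: Upper half on the dowels: centred within 3 mm, within 3.5 degrees of upright, gap under 2 mm, ejector pushed in at least 5 mm; halves pressed together with over 8 N by the robot, which still holds or presses the upper half (over 3 N), all at rest (z of parting_edge in the frame of seat between -0.003 and 0.002 m and horizontal distance between parting_edge and seat below 0.003 m and angle between mould_upper's own x axis and vertical below 0.06 rad and angle between the y axis of mould_upper and the y axis of mould_lower, either way round below 0.1 rad and value of joint ejector above 0.005 m and contact force between mould_upper and mould_lower above 8 N and contact force between any of the arm, the fingers and mould_upper above 3 N and linear speed of mould_upper below 0.01 m/s); the arm keeps its last pose, push and grip.
It fails at once if another thing on the bench is moved by more than 3 cm (distance of any of slide_box, timer, dropper_bottle, vial from where it was at the start of the episode above 0.03 m).
It also fails if it takes over 61 s, if anything falls off the work surface, if the arm or the gripper's body presses on something with over 40 N, if the wrist force passes 120 N, or if a joint passes its speed limit or range.

## Robot

A 6-joint arm with a two-finger parallel gripper is mounted at the origin on a cart in front of the work surface, level with it; the furniture and walls round the work are solid. World frame = base frame: x ahead of the robot, y to its left, z up, the work surface at z = 0. Lengths are in m, angles in degrees, forces in N, time in s.
With the tool pointing down it reaches from about 0.25 to 0.725 m from the base axis. Payload 9.7 kg.
Tool frame: the origin (TCP) lies between the finger pads; the fingertips stand 11 mm ahead of it and the grasp point (between the pads) lies 8 mm behind it; z points along the fingers, x is the direction in which the jaws open and shut, and the axes are right-handed (so a half turn about z gives the same grasp; the last joint's range is limited). The gripper opens to 85 mm and grips with 20 to 120 N. Pads are 22 mm wide; open, the fingers measure 114 mm over their backs; the gripper's body (76 mm by 85 mm) begins 54 mm behind the grasp point. The pads swing forward as they close: fully open they stand 13 mm farther back than shut.
Start: joints at [-73.969, 4.979, 10.078, 95.1, 0, 90], TCP at [0.152, -0.529, 0.242] pointing down, gripper open.
Joint ranges: [-179.16, 179.16], [-48.56, 103.87], [-65.8, 70.77], [-126.05, 130.52], [-82.76, 87.17], [-180, 180]. Speed limits (degrees/s): [127.2, 127.2, 147.25, 180, 180, 180].

## Interface

Orientations are given as [roll, pitch, yaw] about the fixed x, y, z axes, in that order (R = Rz(yaw) Ry(pitch) Rx(roll)).
In Python, from workcell import get_obs, camera, job_done gives the robot as it stands.
- The arm moves only by the tool arm_command, never from a script. Its argument "increments" is a list of rows, each a list of 2 entries, a list of its own where there are three numbers: the shift along the tool's x, y, z in units of 25 mm (1.0 is 25 mm), then the turn about the tool's z in units of 6 degrees (1.0 is 6 degrees). In form: [[[dx, dy, dz], roll], ...]. A call has 1 to 5 rows; each row is the pose to reach, as a shift and turn from the pose measured when the call began, along the tool's axes at that moment; what a row does not reach only later rows make up. A row lasts 1/10 s, in which the tool goes at most 50 mm and 8.59 degrees, less where a joint would pass 70% of its speed; a pose out of reach is approached as far as the arm can. A call with a gripper value outside its range is refused whole. "claw" is the closure, from -1 (fully open) to 1 (shut), so that 0 is half open, set as the call begins (left out, the last holds). The fingers move at their own pace and stop on an object; "force" is the grip in N (left out, the last holds). Time passes only in rows, so rows that repeat a pose let the fingers close. It gives the time, the measured TCP pose, the force and the opening at its end, in the units of the state.
- get_obs(): the state, without advancing time (a new reading comes with each control period).
- camera(name): name is "scene" or "top" or "wrist"; returns a dict with "frame" (420x560x3 uint8, red, green, blue), "range_z" (420x560 float32, m along the optical axis (not along the pixel's ray), 0 where there is no reading), "K" (3x3 intrinsics, pixels), "R" (3x3) and "t" (3): a world point X has camera coordinates R X + t; the wrist camera has in their place "hand_eye" (4x4, takes a point from camera to tool coordinates, whose origin is the TCP and whose axes are the tool frame's). Camera axes: x right, y down, z forward; pixel columns grow to the right and rows downward; lengths in m; the calibration is good to about 2 mm. A picture is of the moment at which its call begins: read the wrist's pose just before it.
- job_done(): hands the job in, once; it reports no verdict.
The state is a dict: "time": time; "q": joint angles; "qd": joint speeds; "joint_efforts": joint torques, N m; "ee_pos": TCP position; "tcp_rot": TCP orientation; "wrist_force": force on the tool from outside, world axes, zero at the start; "torque": the same for the moment, N m; "opening": finger opening in m.
Only numpy, scipy, OpenCV 4.12 (cv2) and the standard library are available. Lean on these libraries where they do the work, as an engineer would, in place of code of your own. Each camera call takes 0.05 s, during which the arm holds its last target.

## Working session

There is one attempt and no reset: what is moved stays moved. The work goes in short steps, Python scripts to look and compute and a tool call to move; the robot and the scene stay as the last step left them, time stands still between calls to the robot, and variables do not carry over. Pictures are saved under pics/ and viewed, and the job is handed in when it is done.

Besides the shell and the picture viewer there is one more tool, called after "Call:" in YAML: its name, and indented under it one key for each argument. arm_command: Moves the arm, as the interface text tells. Its arguments: {"type":"object","properties":{"increments":{"type":"array"},"claw":{"type":"number"},"force":{"type":"number"}},"required":["increments"]}

```bash
mkdir -p pics; ls; python3 - <<'E'
from workcell import get_obs,camera
import cv2,pickle
o=get_obs();print(o)
for n in("scene","top"):
    c=camera(n);pickle.dump(c,open(f"{n}0.pkl","wb"));cv2.imwrite(f"pics/{n}0.png",c["frame"][:,:,::-1]);print(n,c["K"],c["R"],c["t"])
E
```

```text
pics
{'time': 0.0, 'q': array([-7.39682738e+01,  5.01156057e+00,  1.00329777e+01,  9.50987272e+01,
        2.44303073e-03,  9.00014720e+01]), 'qd': array([ 0.00929466, -0.05609942, -0.06327949, -0.03082752, -0.05712737,
       -0.01554523]), 'joint_efforts': array([-1.12739239e-03, -5.20392931e+01,  4.64798212e+01,  1.63098442e-02,
       -9.06176723e-06, -1.04272362e-05]), 'ee_pos': array([ 0.15184465, -0.52839837,  0.24156541]), 'tcp_rot': array([-1.79997559e+02,  7.73100975e-02, -7.39697458e+01]), 'wrist_force': array([ 0.76631647,  0.52607795, -0.08342082]), 'torque': array([-0.01494643, -0.01992739, -0.05624249]), 'opening': 0.0851117719779976}
scene [[419.5125787    0.         276.77205161]
 [  0.         419.5125787  212.13655439]
 [  0.           0.           1.        ]] [[-0.85974516 -0.51069886 -0.00499352]
 [-0.24599766  0.42265802 -0.8722645 ]
 [ 0.44757504 -0.74869679 -0.4890089 ]] [0.43988149 0.24407352 0.59815196]
top [[379.59473386   0.         277.01971844]
 [  0.         379.59473386 212.03289633]
 [  0.           0.           1.        ]] [[-0.01202341 -0.99953215 -0.02812331]
 [-0.99923816  0.01305469 -0.0367786 ]
 [ 0.03712854  0.02765968 -0.99892763]] [-0.10699208  0.56860492  0.90860422]
```

View pics/scene0.png

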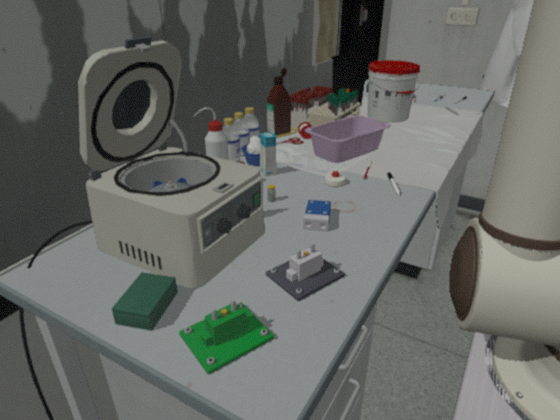

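View pics/top0.png

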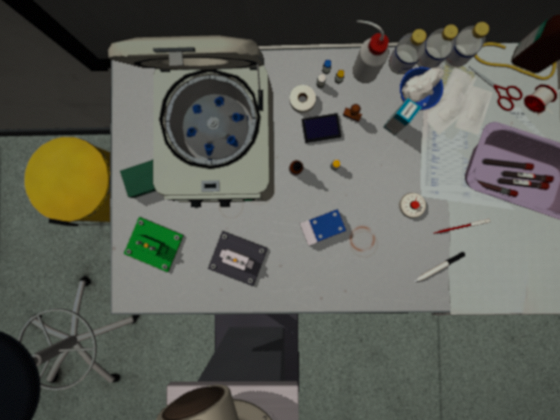

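```bash
cat > h.py <<'E'
import numpy as np,cv2
def ray(c,uv):
    d=np.linalg.inv(c["K"])@np.r_[uv,1.0]; return c["R"].T@d, -c["R"].T@c["t"]
def onplane(c,uv,z):
    d,o=ray(c,uv); return o+d*(z-o[2])/d[2]
def deproj(c,uv):
    d,o=ray(c,uv); z=c["range_z"][int(round(uv[1])),int(round(uv[0]))]; return o+d*z
def tri(c1,u1,c2,u2):
    d1,o1=ray(c1,u1);d2,o2=ray(c2,u2)
    A=np.c_[d1,-d2];s=np.linalg.lstsq(A,o2-o1,rcond=None)[0]
    p,q=o1+d1*s[0],o2+d2*s[1];return (p+q)/2,np.linalg.norm(p-q)
def proj(c,X):
    x=c["R"]@X+c["t"];x=c["K"]@x;return x[:2]/x[2]
E
python3 - <<'E'
import pickle,cv2,numpy as np
t=pickle.load(open("top0.pkl","rb"));s=pickle.load(open("scene0.pkl","rb"))
a=t["frame"][190:290,190:390,::-1];b=s["frame"][185:305,255:355,::-1]
a=cv2.resize(a,None,fx=4,fy=4,interpolation=2);cv2.imwrite("pics/ctop.png",a)
cv2.imwrite("pics/csc.png",cv2.resize(b,None,fx=5,fy=5,interpolation=2))
from h import *
for uv in[(325,225),(308,234),(290,215),(238,260),(222,270),(150,245),(336,165),(296,168),(413,206),(138,180),(210,188),(175,188)]: print(uv,deproj(t,uv).round(4))
E
```

```text
(325, 225) [ 0.5345 -0.2271  0.03  ]
(308, 234) [ 0.5138 -0.1871  0.028 ]
(290, 215) [ 0.5599 -0.1454 -0.0011]
(238, 260) [ 0.4564 -0.0241  0.0513]
(222, 270) [0.4284 0.0213 0.004 ]
(150, 245) [0.4928 0.1814 0.0485]
(336, 165) [ 0.6742 -0.2541  0.0398]
(296, 168) [ 0.6644 -0.16    0.0678]
(413, 206) [ 0.5764 -0.433   0.0302]
(138, 180) [0.6466 0.2144 0.0371]
(210, 188) [0.6113 0.0155 0.1695]
(175, 188) [0.613  0.0881 0.1638]
```

View pics/ctop.png

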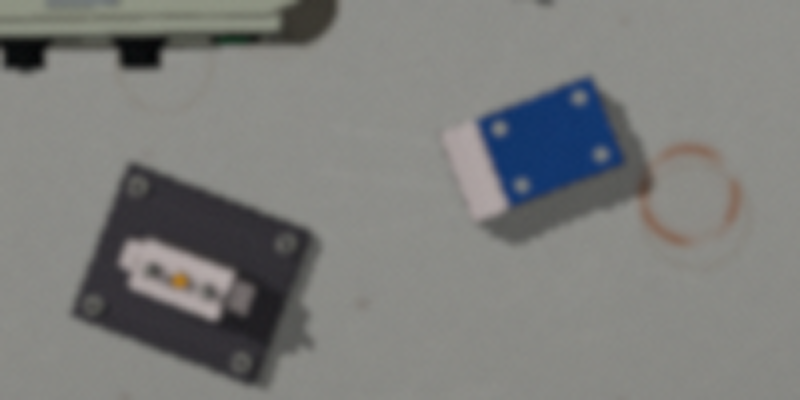

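View pics/csc.png

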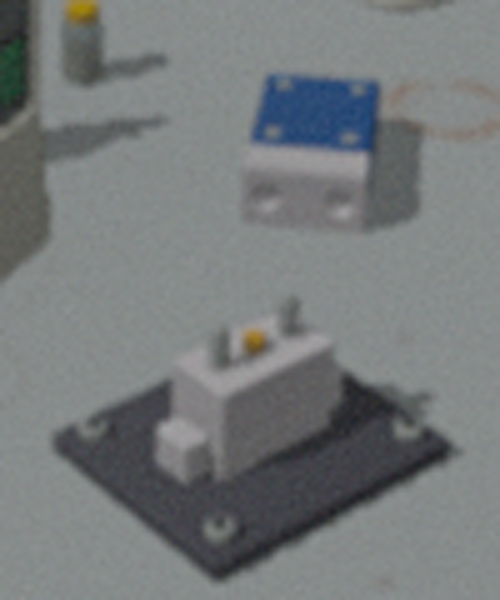

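```bash
python3 - <<'E'
import pickle,cv2,numpy as np
from h import *
t=pickle.load(open("top0.pkl","rb"));s=pickle.load(open("scene0.pkl","rb"))
print("camT",ray(t,(0,0))[1],"camS",ray(s,(0,0))[1])
def blue(c):
    f=c["frame"].astype(int); m=((f[...,2]>f[...,0]+40)&(f[...,2]>f[...,1]+25)).astype(np.uint8)
    return m
for c,(x0,x1,y0,y1) in((t,(295,355,200,255)),(s,(295,345,190,235))):
    m=np.zeros(c["frame"].shape[:2],np.uint8);m[y0:y1,x0:x1]=blue(c)[y0:y1,x0:x1]
    k=max(cv2.findContours(m,0,1)[0],key=cv2.contourArea).reshape(-1,2)
    r=cv2.minAreaRect(k.astype(np.float32));print(cv2.contourArea(k),r)
    if c is t:
        W=np.array([onplane(t,p,.03)[:2] for p in k],np.float32)
        r=cv2.minAreaRect(W);B=cv2.boxPoints(r);print("blue rect",r,"\n",B)
# depth based outline of whole block
def region(x0,x1,y0,y1,zlo,zhi):
    P=[]
    for v in range(y0,y1):
        for u in range(x0,x1):
            p=deproj(t,(u,v))
            if zlo<p[2]<zhi:P.append(p)
    return np.array(P)
P=region(295,355,200,255,.022,.04);print(len(P),np.median(P[:,2]));r=cv2.minAreaRect(P[:,:2].astype(np.float32));print("block",r);print(cv2.boxPoints(r))
P=region(215,260,243,282,.042,.06);r=cv2.minAreaRect(P[:,:2].astype(np.float32));print("lower blk",np.median(P[:,2]),r);print(cv2.boxPoints(r))
P=region(200,280,225,292,.006,.015);r=cv2.minAreaRect(P[:,:2].astype(np.float32));print("plate",np.median(P[:,2]),r)
# scene screws/triangulate: block's top corners
E
```

```text
camT [ 0.53315018 -0.13949668  0.92553339] camS [0.17050961 0.56932179 0.50759486]
651.5 ((327.2930908203125, 224.98275756835938), (23.211917877197266, 30.268339157104492), 68.19859313964844)
blue rect ((0.5345680117607117, -0.23241934180259705), (0.054280221462249756, 0.07108727097511292), 20.715559005737305) 
 [[ 0.49660975 -0.20877391]
 [ 0.5217554  -0.27526525]
 [ 0.5725263  -0.25606477]
 [ 0.5473806  -0.18957344]]
237.0 ((317.8345031738281, 206.9862060546875), (23.08664321899414, 13.453369140625), 4.763641834259033)
969 0.028864442086774744
block ((0.5296223759651184, -0.22297528386116028), (0.05586180090904236, 0.09608927369117737), 20.453941345214844)
[[ 0.48666304 -0.18772027]
 [ 0.5202418  -0.27775145]
 [ 0.5725817  -0.2582303 ]
 [ 0.53900295 -0.16819912]]
lower blk 0.04917571803047627 ((0.4565051794052124, -0.01773761585354805), (0.05589227005839348, 0.03008856065571308), 68.40747833251953)
[[ 0.43223235 -0.03818627]
 [ 0.46020946 -0.04925896]
 [ 0.480778    0.00271104]
 [ 0.4528009   0.01378373]]
plate 0.009001616647460797 ((0.4564225673675537, -0.01770225167274475), (0.11980129033327103, 0.10002845525741577), 68.4548568725586)
```

```bash
cat >> h.py <<'E'
from scipy.spatial.transform import Rotation as Ro
def togo(o,X,yaw):
    R=Ro.from_euler('xyz',o["tcp_rot"],degrees=True).as_matrix()
    d=R.T@(np.array(X)-o["ee_pos"]); 
    dy=(yaw-o["tcp_rot"][2]+180)%360-180
    print("shift units",(d/0.025).round(3),"roll units",round(-dy/6,3),"dist",np.linalg.norm(d).round(3))
E
python3 - <<'E'
from h import *
from workcell import get_obs
togo(get_obs(),(0.543,-0.2586,0.20),20.5)
E
```

```text
shift units [ -6.05  -18.018   1.674] roll units -15.745 dist 0.477
```

Call:
arm_command:
  increments:
    - [[-0.6,-1.8,0.0],-1.4]
    - [[-1.2,-3.6,0.0],-2.8]
    - [[-1.8,-5.4,0.0],-4.2]
    - [[-2.4,-7.2,0.0],-5.6]
    - [[-3.0,-9.0,0.0],-7.0]
  claw: -1
  force: 20

```text
time: 0.6
ee_pos: [0.3486, -0.3928, 0.2415]
tcp_rot: [-180.0, 0.1, -31.6]
wrist_force: [0.2, -1.6, -0.4]
opening: 0.0852
```

```bash
python3 - <<'E'
from h import *
from workcell import get_obs
o=get_obs();print(o["time"],o["q"],o["ee_pos"],o["tcp_rot"])
togo(o,(0.543,-0.2586,0.20),20.5)
E
```

```text
0.6 [-4.84313820e+01  1.61945953e+00  6.47281542e+00  9.49311909e+01
  2.85309281e-02  7.32077740e+01] [ 0.34857421 -0.39283634  0.24149666] [-1.79950199e+02  6.62733561e-02 -3.16391466e+01]
shift units [ 3.806 -8.65   1.663] roll units -8.69 dist 0.24
```

Call:
arm_command:
  increments:
    - [[0.8,-1.7,0.3],-1.4]
    - [[1.6,-3.5,0.6],-2.8]
    - [[2.4,-5.2,0.9],-4.2]
    - [[3.2,-6.9,1.3],-5.6]
    - [[3.8,-8.65,1.66],-7.0]

```text
time: 1.1
ee_pos: [0.5444, -0.2572, 0.1991]
tcp_rot: [-179.9, 0.0, 10.7]
wrist_force: [0.7, -0.3, 0.2]
opening: 0.0854
```

Call:
arm_command:
  increments:
    - [[0,0,0],-1.0]
    - [[0,0,0],-1.5]
    - [[0,0,0],-1.5]

```text
time: 1.4
ee_pos: [0.5445, -0.2567, 0.1983]
tcp_rot: [-179.8, 0.1, 19.8]
wrist_force: [-0.4, -0.4, -0.6]
opening: 0.0857
```

```bash
python3 - <<'E'
from h import *
from workcell import get_obs,camera
import pickle
o=get_obs();c=camera("wrist");pickle.dump((o,c),open("w1.pkl","wb"));cv2.imwrite("pics/w1.png",c["frame"][:,:,::-1])
print(o["time"],o["q"],o["ee_pos"],o["tcp_rot"],c["hand_eye"],c["K"])
togo(o,(0.543,-0.2586,0.20),20.5)
E
```

```text
1.4 [-2.52594357e+01  1.16876858e+01  1.26984189e+01  9.11782723e+01
  4.91746519e-02  4.49394735e+01] [ 0.54450555 -0.25665509  0.19833755] [-1.79846672e+02  8.35344540e-02  1.98011307e+01] [[ 9.99998664e-01  6.35637222e-04  1.50614222e-03 -2.52888887e-04]
 [-1.02026692e-03  9.62525732e-01  2.71188447e-01 -6.83954501e-02]
 [-1.27732317e-03 -2.71189621e-01  9.62525095e-01 -1.31108486e-01]
 [ 0.00000000e+00  0.00000000e+00  0.00000000e+00  1.00000000e+00]] [[326.93374279   0.         279.02894583]
 [  0.         326.93374279 210.6388812 ]
 [  0.           0.           1.        ]]
shift units [-0.083  0.053 -0.067] roll units -0.116 dist 0.003
```

View pics/w1.png

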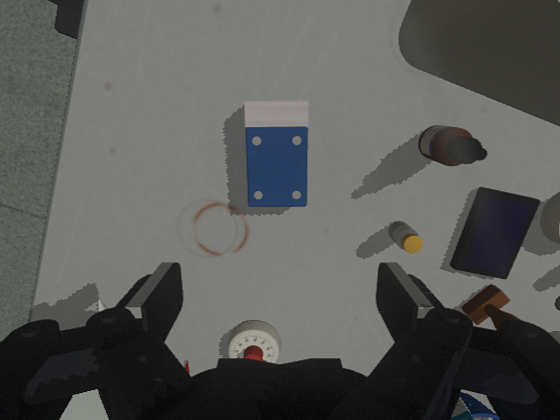

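```bash
cat >> h.py <<'E'
def wcam(o,c):
    T=np.eye(4);T[:3,:3]=Ro.from_euler('xyz',o["tcp_rot"],degrees=True).as_matrix();T[:3,3]=o["ee_pos"]
    M=np.linalg.inv(T@c["hand_eye"]);return dict(K=c["K"],R=M[:3,:3],t=M[:3,3],frame=c["frame"],range_z=c["range_z"])
E
python3 - <<'E'
from h import *
import pickle
o,c=pickle.load(open("w1.pkl","rb"));w=wcam(o,c)
P=[]
for v in range(85,225):
    for u in range(225,330):
        p=deproj(w,(u,v))
        if .02<p[2]<.05:P.append(p)
P=np.array(P);r=cv2.minAreaRect(P[P[:,2]>.024][:,:2].astype(np.float32));print(np.median(P[:,2]),r,cv2.boxPoints(r))
f=c["frame"].astype(int);m=((f[...,2]>f[...,0]+40)&(f[...,2]>f[...,1]+25)).astype(np.uint8);m[260:]=0;m[:,:200]=0;m[:,350:]=0
k=max(cv2.findContours(m,0,1)[0],key=cv2.contourArea).reshape(-1,2)
r=cv2.minAreaRect(np.array([onplane(w,p,.03)[:2] for p in k],np.float32));print("blue",r);print(cv2.boxPoints(r))
t=pickle.load(open("top0.pkl","rb"))
k2=cv2.boxPoints(cv2.minAreaRect(k.astype(np.float32)));print(k2)
B=cv2.boxPoints(cv2.minAreaRect(k.astype(np.float32)))
# triangulate blue centre in top vs wrist
print(tri(w,k2.mean(0),t,(327.29,224.98)))
for uv in((413,243),(450,150)):print(deproj(w,uv))
E
```

```text
0.02943258668805776 ((0.5303167104721069, -0.2232251614332199), (0.05611581355333328, 0.09601521492004395), 20.532094955444336) [[ 0.48720333 -0.188108  ]
 [ 0.520879   -0.27802393]
 [ 0.57343006 -0.25834233]
 [ 0.53975445 -0.1684264 ]]
blue ((0.5337815284729004, -0.23326903581619263), (0.05410047620534897, 0.07171615213155746), 20.407878875732422)
[[ 0.49592537 -0.20909408]
 [ 0.52093285 -0.2763089 ]
 [ 0.5716377  -0.257444  ]
 [ 0.5466302  -0.19022918]]
[[246. 127.]
 [306. 127.]
 [306. 205.]
 [246. 205.]]
(array([ 0.53422704, -0.23634712, -0.00362833]), np.float64(0.0008785205417426126))
[ 0.67712585 -0.25482489  0.04297598]
[ 0.66122699 -0.16775628  0.0583548 ]
```

```bash
python3 - <<'E'
from h import *
import pickle
t=pickle.load(open("top0.pkl","rb"));s=pickle.load(open("scene0.pkl","rb"))
print(tri(t,(327.3,225),s,(317.9,207)))
from workcell import get_obs
C=np.array([.530,-.2231]);a=np.radians(-69.5);p=C+.038*np.array([np.cos(a),np.sin(a)])
print(p);togo(get_obs(),(*p,.05),20.5);togo(get_obs(),(*p,.011),20.5)
E
```

```text
(array([ 0.53498815, -0.23219683,  0.03041701]), np.float64(0.0013088810359027758))
[ 0.54330788 -0.25869354]
shift units [-0.055  0.065  5.945] roll units -0.141 dist 0.149
shift units [-0.053  0.068  7.505] roll units -0.141 dist 0.188
```

Call:
arm_command:
  increments:
    - [[-0.05,0.07,1.8],-0.14]
    - [[-0.05,0.07,3.6],-0.14]
    - [[-0.05,0.07,5.0],-0.14]
    - [[-0.05,0.07,5.9],-0.14]
    - [[-0.05,0.07,5.95],-0.14]

```text
time: 1.95
ee_pos: [0.5412, -0.2583, 0.0464]
tcp_rot: [-179.6, 0.3, 20.4]
wrist_force: [0.6, -0.2, 0.3]
opening: 0.0858
```

```bash
python3 - <<'E'
from h import *
from workcell import get_obs
togo(get_obs(),(.5433,-.2587,.011),20.5)
E
```

```text
shift units [0.078 0.054 1.415] roll units -0.024 dist 0.035
```

Call:
arm_command:
  increments:
    - [[0.08,0.05,0.6],0.0]
    - [[0.08,0.05,1.1],0.0]
    - [[0.08,0.05,1.35],0.0]
    - [[0.08,0.05,1.38],0.0]
    - [[0.08,0.05,1.38],0.0]

```text
time: 2.45
ee_pos: [0.5435, -0.2587, 0.0122]
tcp_rot: [-179.6, 0.3, 20.4]
wrist_force: [0.6, 0.2, 0.6]
opening: 0.0853
```

```bash
python3 - <<'E'
from h import *
from workcell import get_obs
o=get_obs();print(o["ee_pos"],o["tcp_rot"],o["wrist_force"]);togo(o,(.5433,-.2587,.011),20.5)
E
```

```text
[ 0.54354267 -0.25866864  0.01223392] [-179.64951862    0.26937104   20.35174606] [0.55389418 0.24526884 0.59859736]
shift units [-0.009 -0.002  0.049] roll units -0.025 dist 0.001
```

Call:
arm_command:
  increments:
    - [[0,0,0],0]
    - [[0,0,0],0]
    - [[0,0,0],0]
    - [[0,0,0],0]
    - [[0,0,0],0]
  claw: 0
  force: 20

```text
time: 2.95
ee_pos: [0.5439, -0.2589, 0.0131]
tcp_rot: [-179.7, 0.2, 20.4]
wrist_force: [0.1, 0.3, 5.1]
opening: 0.0556
```

Call:
arm_command:
  increments:
    - [[0,0,-0.6],0]
    - [[0,0,-1.5],0]
    - [[0,0,-2.5],0]
    - [[0,0,-3.5],0]
    - [[0,0,-3.5],0]

```text
time: 3.45
ee_pos: [0.5459, -0.2599, 0.1047]
tcp_rot: [-179.9, 0.0, 20.4]
wrist_force: [0.7, -0.9, -3.9]
opening: 0.0555
```

```bash
cat > snap.py <<'E'
import sys,pickle
from h import *
from workcell import get_obs,camera
n=sys.argv[1]
o=get_obs();w=camera("wrist");s=camera("scene")
pickle.dump((o,w,s),open(n+".pkl","wb"))
f=np.hstack([cv2.resize(w["frame"],(400,300)),cv2.resize(s["frame"],(400,300))]);
x=[int(a) for a in sys.argv[2:6]] or [230,130,150,150]
g=s["frame"][x[1]:x[1]+x[3],x[0]:x[0]+x[2]];g=cv2.resize(g,(400,int(400*x[3]/x[2])),interpolation=2)
h=max(g.shape[0],300);I=np.zeros((h,800,3),np.uint8);I[:300,:400]=f[:,:400];I[:g.shape[0],400:]=g
cv2.imwrite(f"pics/{n}.png",I[:600,:,::-1]);print(o["time"],o["ee_pos"],o["tcp_rot"],o["wrist_force"],o["opening"])
E
python3 snap.py s1
```

```text
3.45 [ 0.54587766 -0.25987822  0.10466896] [-1.79931716e+02  7.53038857e-04  2.03513901e+01] [ 0.70758379 -0.90536378 -3.90410308] 0.05545212759796701
```

View pics/s1.png

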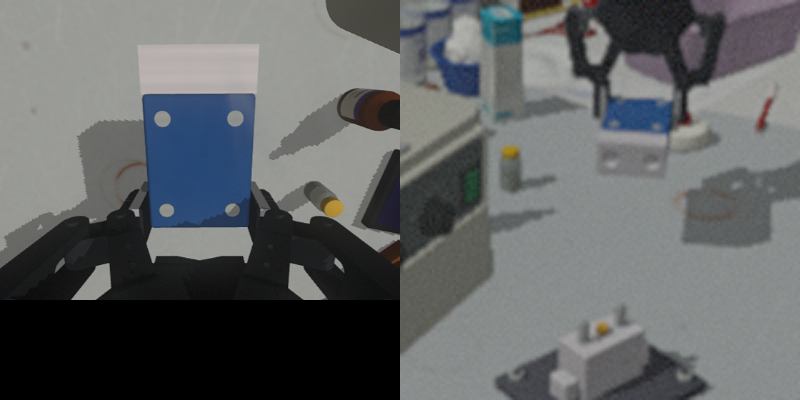

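Call:
arm_command:
  increments:
    - [[0,0,0.4],0]
    - [[0,0,0.4],0]
  claw: -0.29

```text
time: 3.75
ee_pos: [0.543, -0.2585, 0.0868]
tcp_rot: [-179.5, 0.4, 20.4]
wrist_force: [-0.2, 0.6, -4.2]
opening: 0.0554
```

Call:
arm_command:
  increments:
    - [[0,0,0],0]
    - [[0,0,0],0]
  claw: -0.3

```text
time: 3.95
ee_pos: [0.5423, -0.2582, 0.0855]
tcp_rot: [-179.4, 0.5, 20.4]
wrist_force: [-0.2, 0.1, -3.3]
opening: 0.0554
```

```bash
python3 snap.py s2
```

```text
3.95 [ 0.5423212  -0.25818783  0.0854651 ] [-179.42626431    0.49862051   20.3544154 ] [-0.22136231  0.0620144  -3.32935075] 0.05537706497244408
```

View pics/s2.png

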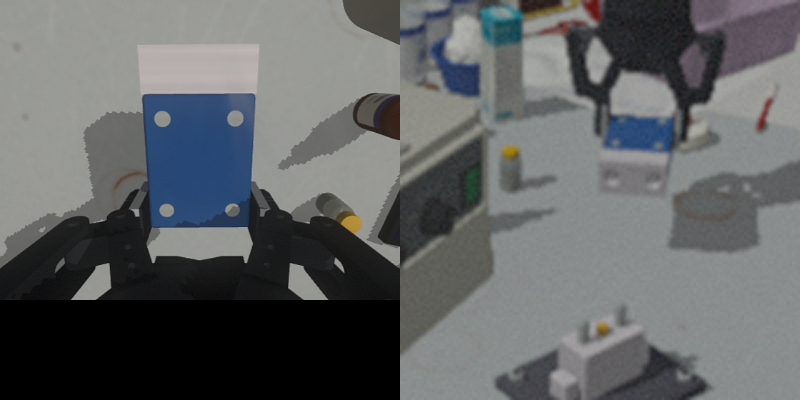

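Call:
arm_command:
  increments:
    - [[0,0,0],0]
    - [[0,0,0],0]
  claw: -0.308

```text
time: 4.25
ee_pos: [0.5429, -0.2583, 0.0866]
tcp_rot: [-179.5, 0.4, 20.4]
wrist_force: [-0.0, 1.4, -4.2]
opening: 0.056
```

Call:
arm_command:
  increments:
    - [[0,0,0],0]
    - [[0,0,0],0]
  claw: -0.314

```text
time: 4.45
ee_pos: [0.5432, -0.2585, 0.0873]
tcp_rot: [-179.5, 0.4, 20.4]
wrist_force: [-0.2, 0.2, 0.0]
opening: 0.0561
```

```bash
python3 snap.py s3
```

```text
4.45 [ 0.54320187 -0.25852556  0.0872786 ] [-179.53589582    0.3661929    20.35276031] [-0.23506108  0.15309212  0.04389115] 0.056062595282698226
```

View pics/s3.png

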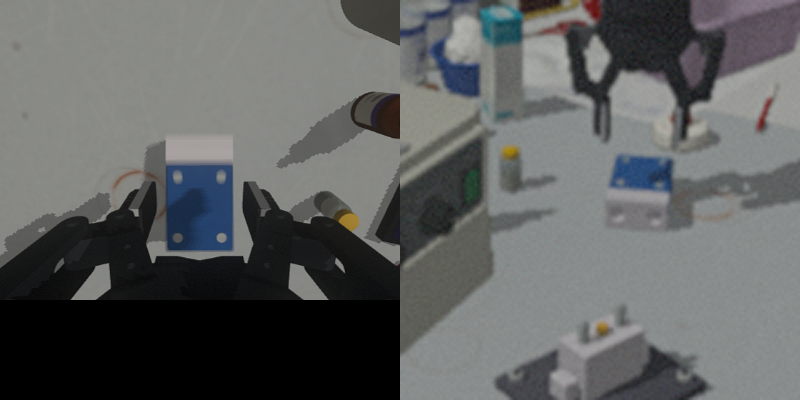

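```bash
cat >> h.py <<'E'
def block(w,box,zlo=.022,zhi=.04):
    # flat block: points at height band within pixel box -> rect
    x0,y0,x1,y1=box;vv,uu=np.mgrid[y0:y1,x0:x1];z=w["range_z"][vv,uu].ravel()
    d=np.linalg.inv(w["K"])@np.stack([uu.ravel(),vv.ravel(),np.ones(uu.size)])*z
    P=(w["R"].T@(d-w["t"][:,None])).T;P=P[(P[:,2]>zlo)&(P[:,2]<zhi)&(z>0)]
    r=cv2.minAreaRect(P[:,:2].astype(np.float32));return P,r,cv2.boxPoints(r)
E
python3 - <<'E'
from h import *
import pickle
o,c,s=pickle.load(open("s3.pkl","rb"));w=wcam(o,c)
P,r,b=block(w,(215,170,335,355));print(np.median(P[:,2]),P[:,2].max(),r);print(b)
t=pickle.load(open("top0.pkl","rb"))
from workcell import camera
t=camera("top");P,r,b=block(t,(295,200,355,255));print(np.median(P[:,2]),r);cv2.imwrite("pics/t3.png",cv2.resize(t["frame"][180:280,250:400,::-1],None,fx=4,fy=4))
E
```

```text
0.03431364368358578 0.03999891410444579 ((0.5454788208007812, -0.2651103734970093), (0.05625157803297043, 0.06503573805093765), 20.79629135131836)
[[ 0.5076401  -0.24469705]
 [ 0.53073084 -0.30549562]
 [ 0.5833175  -0.2855237 ]
 [ 0.5602268  -0.22472513]]
0.028382134633458924 ((0.5537227392196655, -0.23709316551685333), (0.011451944708824158, 0.02389298751950264), 82.68780517578125)
```

View pics/t3.png

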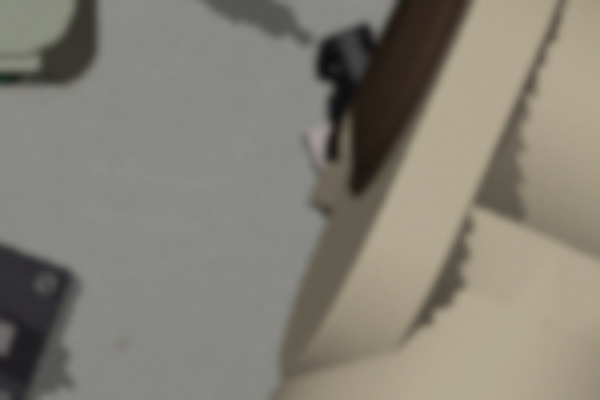

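```bash
python3 snap.py s4;python3 - <<'E'
from h import *
import pickle
o,c,s=pickle.load(open("s4.pkl","rb"));w=wcam(o,c)
P,r,b=block(w,(215,160,345,365),.02,.1);print(np.percentile(P[:,2],[5,50,95]),r);print(b)
E
```

```text
4.6 [ 0.54307562 -0.25842573  0.08701946] [-179.51610832    0.38414862   20.3561952 ] [ 0.32579863 -0.05353671  0.26359002] 0.055955221292778176
[0.02823325 0.0294655  0.03079089] ((0.553746223449707, -0.2857571542263031), (0.057287104427814484, 0.09581974148750305), 20.71953010559082)
[[ 0.51000506 -0.25107986]
 [ 0.54390544 -0.3407023 ]
 [ 0.5974874  -0.32043445]
 [ 0.563587   -0.23081201]]
```

View pics/s4.png

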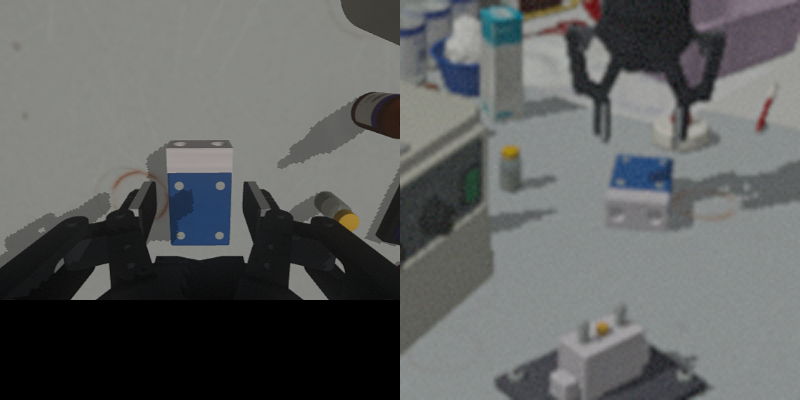

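```bash
python3 - <<'E'
from h import *
from workcell import get_obs
C=np.array([.5537,-.2858]);a=np.radians(-69.3);p=C+.052*np.array([np.cos(a),np.sin(a)])
print(p);togo(get_obs(),(*p,.07),20.7);togo(get_obs(),(*p,.033),20.7)
E
```

```text
[ 0.57208069 -0.33444309]
shift units [0.039 3.263 0.645] roll units -0.057 dist 0.083
shift units [0.049 3.276 2.125] roll units -0.057 dist 0.098
```

Call:
arm_command:
  increments:
    - [[0.04,1.0,0],-0.06]
    - [[0.04,2.4,0],-0.06]
    - [[0.04,3.26,0.6],-0.06]
    - [[0.04,3.27,1.5],-0.06]
    - [[0.04,3.27,2.0],-0.06]
  claw: -0.7

```text
time: 5.2
ee_pos: [0.5712, -0.3346, 0.034]
tcp_rot: [-179.4, 0.5, 20.7]
wrist_force: [-0.8, 0.4, -0.1]
opening: 0.0723
```

Call:
arm_command:
  increments:
    - [[0,0,0],0]
    - [[0,0,0],0]

```text
time: 5.4
ee_pos: [0.571, -0.3342, 0.0341]
tcp_rot: [-179.4, 0.5, 20.7]
wrist_force: [0.1, 0.2, 0.4]
opening: 0.0725
```

```bash
python3 - <<'E'
from h import *
from workcell import get_obs
o=get_obs();print(o["ee_pos"],o["tcp_rot"],o["wrist_force"],o["opening"]);togo(o,(.5721,-.3344,.033),20.7)
E
```

```text
[ 0.57104647 -0.33417751  0.03414161] [-179.37710313    0.49286841   20.69077259] [0.11509767 0.23653816 0.44527383] 0.07249955196610539
shift units [0.037 0.024 0.045] roll units -0.002 dist 0.002
```

Good enough; close, lift 15 mm, check, then on.

Call:
arm_command:
  increments:
    - [[0.04,0,0.04],0]
    - [[0.04,0,0.04],0]
    - [[0.04,0,0.04],0]
    - [[0.04,0,0.04],0]
    - [[0.04,0,0.04],0]
  claw: 0
  force: 20

```text
time: 5.9
ee_pos: [0.5726, -0.3338, 0.0348]
tcp_rot: [-179.5, 0.4, 20.7]
wrist_force: [-1.3, 1.8, 5.6]
opening: 0.0533
```

Call:
arm_command:
  increments:
    - [[0,0,-0.5],0]
    - [[0,0,-1.0],0]
    - [[0,0,-1.5],0]
    - [[0,0,-2.0],0]
    - [[0,0,-2.0],0]

```text
time: 6.4
ee_pos: [0.5742, -0.335, 0.0879]
tcp_rot: [-179.7, 0.3, 20.7]
wrist_force: [1.0, -5.0, 4.8]
opening: 0.0523
```

```bash
python3 snap.py s5
```

```text
6.4 [ 0.57421401 -0.3350228   0.08785478] [-179.67051944    0.26582161   20.70515323] [ 0.98692608 -5.02834134  4.80613189] 0.05229749849013718
```

View pics/s5.png

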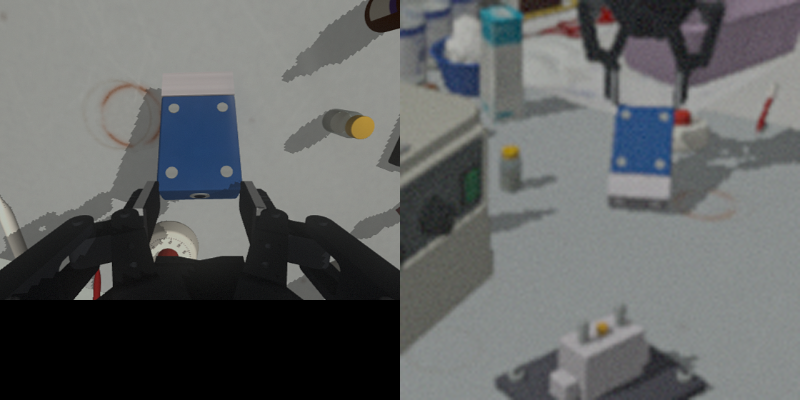

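Call:
arm_command:
  increments:
    - [[0,0,-0.4],0]
    - [[0,0,-0.8],0]
    - [[0,0,-1.2],0]
    - [[0,0,-1.2],0]

```text
time: 6.9
ee_pos: [0.5754, -0.3361, 0.1193]
tcp_rot: [-179.9, 0.2, 20.7]
wrist_force: [0.2, -0.2, 0.5]
opening: 0.0429
```

```bash
python3 snap.py s6
```

```text
6.9 [ 0.57535426 -0.33613409  0.11925159] [-1.79876753e+02  1.59854979e-01  2.06875931e+01] [ 0.15953658 -0.17624399  0.45434498] 0.04289636928502461
```

View pics/s6.png

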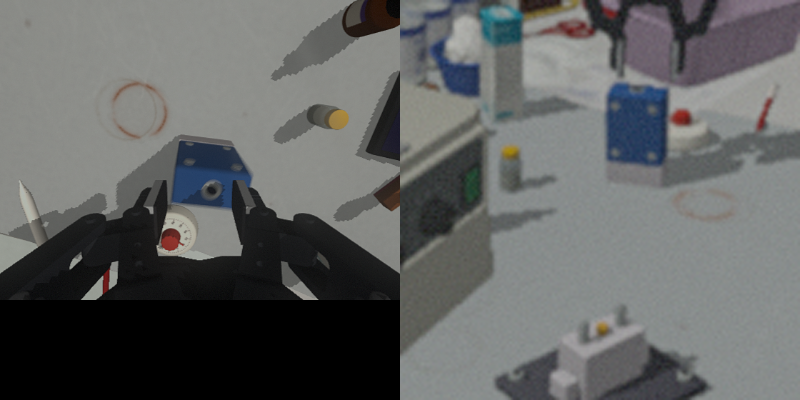

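Call:
arm_command:
  increments:
    - [[0,0,-0.6],0]
    - [[0,0,-1.2],0]
    - [[0,0,-1.2],0]
  claw: -1

```text
time: 7.3
ee_pos: [0.576, -0.3365, 0.1511]
tcp_rot: [-180.0, 0.1, 20.7]
wrist_force: [0.5, 0.2, 1.0]
opening: 0.0834
```

```bash
python3 snap.py s7
```

```text
7.3 [ 0.57600765 -0.33650115  0.15110407] [-1.79992920e+02  6.74239399e-02  2.06869587e+01] [0.53816566 0.17586855 1.01185218] 0.08344202326479482
```

View pics/s7.png

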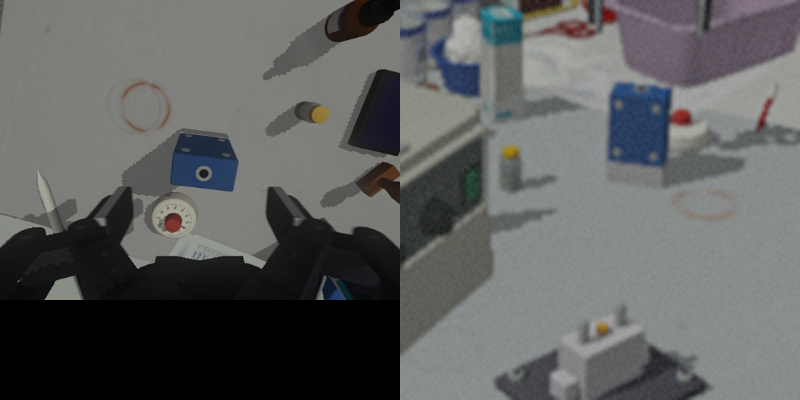

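```bash
python3 - <<'E'
from h import *
import pickle
o,c,s=pickle.load(open("s7.pkl","rb"));w=wcam(o,c)
P,r,b=block(w,(225,170,345,275),.085,.11);print(np.percentile(P[:,2],[5,50,95]),r);print(b)
from workcell import camera,get_obs
t=camera("top");cv2.imwrite("pics/t7.png",cv2.resize(t["frame"][150:300,300:450,::-1],None,fx=4,fy=4))
# ring centre in wrist
g=cv2.cvtColor(c["frame"],cv2.COLOR_RGB2GRAY)[225:260,270:305]
m=(g>120).astype(np.uint8);k=max(cv2.findContours(m,0,1)[0],key=cv2.contourArea);(x,y),rad=cv2.minEnclosingCircle(k);print((x+270,y+225),rad);print(onplane(w,(x+270,y+225),.096))
E
```

```text
[0.0896506  0.09587132 0.09715436] ((0.580842912197113, -0.3380714952945709), (0.05613623559474945, 0.031185483559966087), 13.464646339416504)
[[ 0.54991555 -0.32944286]
 [ 0.55717695 -0.3597712 ]
 [ 0.6117703  -0.34670013]
 [ 0.6045089  -0.3163718 ]]
(283.5, 250.0) 6.576573371887207
[ 0.58178132 -0.34405506  0.096     ]
```

View pics/t7.png

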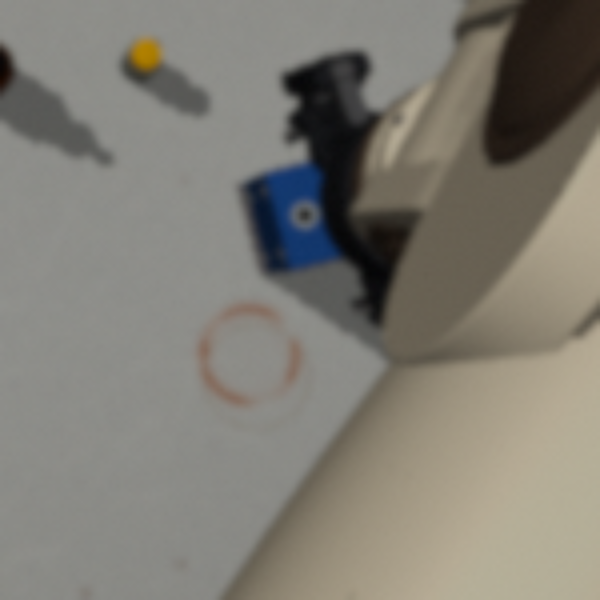

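```bash
python3 - <<'E'
from h import *
import pickle
o,c,s=pickle.load(open("s7.pkl","rb"));w=wcam(o,c)
for lo,hi in((.093,.11),(.03,.06),(.06,.085)):
    P,r,b=block(w,(225,170,345,275),lo,hi);print(len(P),np.percentile(P[:,2],[5,50,95]),r)
    if lo>.09:
        A=np.c_[P[:,:2]-P[:,:2].mean(0),np.ones(len(P))];print("slope",np.linalg.lstsq(A,P[:,2],rcond=None)[0])
    else: print(b)
cv2.imwrite("pics/c7.png",cv2.resize(c["frame"][165:300,215:350,::-1],None,fx=4,fy=4,interpolation=0))
E
```

```text
4172 [0.09461074 0.09595238 0.09717596] ((0.5809316039085388, -0.3382909297943115), (0.056066013872623444, 0.030717426910996437), 13.464646339416504)
slope [-0.00349858  0.02063365  0.0959159 ]
772 [0.03172165 0.04620975 0.05871465] ((0.5770003199577332, -0.3224428594112396), (0.05553688481450081, 0.0030677402392029762), 14.127593994140625)
[[ 0.5496974  -0.3277332 ]
 [ 0.55044615 -0.33070812]
 [ 0.60430324 -0.31715253]
 [ 0.6035545  -0.3141776 ]]
883 [0.06136462 0.07329563 0.08402156] ((0.5771105289459229, -0.3236563503742218), (0.05537601560354233, 0.0025498971808701754), 14.327350616455078)
[[ 0.5499682  -0.32927275]
 [ 0.55059916 -0.33174336]
 [ 0.6042529  -0.31803995]
 [ 0.6036219  -0.31556934]]
```

View pics/c7.png

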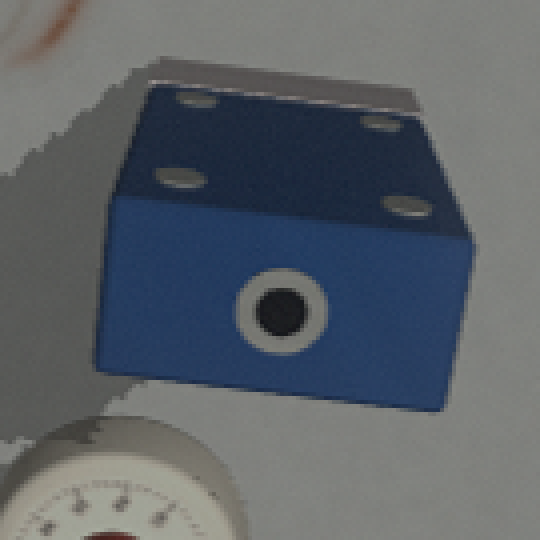

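```bash
python3 - <<'E'
from h import *
from workcell import get_obs
o=get_obs();togo(o,(.581,-.3383,.11),13.5);togo(o,(.581,-.3383,.068),13.5)
E
```

```text
shift units [0.193 0.174 1.501] roll units 1.198 dist 0.038
shift units [0.2   0.18  3.181] roll units 1.198 dist 0.08
```

Call:
arm_command:
  increments:
    - [[0.19,0.17,0.0],1.0]
    - [[0.19,0.17,0.3],1.2]
    - [[0.19,0.17,0.9],1.2]
    - [[0.19,0.17,1.4],1.2]
    - [[0.19,0.17,1.5],1.2]
  claw: -1

```text
time: 7.95
ee_pos: [0.5796, -0.3375, 0.1067]
tcp_rot: [-179.7, 0.4, 13.6]
wrist_force: [0.3, -0.2, 0.5]
opening: 0.0852
```

```bash
python3 - <<'E'
from h import *
from workcell import get_obs
o=get_obs();print(o["ee_pos"],o["tcp_rot"]);togo(o,(.581,-.3383,.068),13.5)
E
```

```text
[ 0.57964181 -0.33753182  0.10674761] [-179.66530226    0.41927655   13.56336673]
shift units [0.057 0.052 1.549] roll units 0.011 dist 0.039
```

Call:
arm_command:
  increments:
    - [[0.06,0.05,0.5],0]
    - [[0.06,0.05,1.0],0]
    - [[0.06,0.05,1.4],0]
    - [[0.06,0.05,1.52],0]
    - [[0.06,0.05,1.52],0]

```text
time: 8.45
ee_pos: [0.5808, -0.3381, 0.0681]
tcp_rot: [-179.6, 0.5, 13.6]
wrist_force: [0.2, -0.4, -0.2]
opening: 0.0852
```

Call:
arm_command:
  increments:
    - [[0,0,0],0]
    - [[0,0,0],0]
    - [[0,0,0],0]
    - [[0,0,0],0]
    - [[0,0,0],0]
  claw: 0
  force: 80

```text
time: 8.95
ee_pos: [0.5812, -0.3384, 0.069]
tcp_rot: [-179.7, 0.4, 13.6]
wrist_force: [-0.3, -1.0, 5.9]
opening: 0.0554
```

Call:
arm_command:
  increments:
    - [[0,0,-0.5],0]
    - [[0,0,-1.5],0]
    - [[0,0,-2.5],0]
    - [[0,0,-3.5],0]
    - [[0,0,-4.0],0]

```text
time: 9.45
ee_pos: [0.5823, -0.3389, 0.1716]
tcp_rot: [-179.8, 0.3, 13.6]
wrist_force: [-0.1, 0.6, -4.9]
opening: 0.055
```

```bash
python3 snap.py s8
```

```text
9.45 [ 0.58232753 -0.33891072  0.17161318] [-179.77608235    0.30820694   13.56560044] [-0.05924622  0.57779666 -4.88052917] 0.05496648299672532
```

View pics/s8.png

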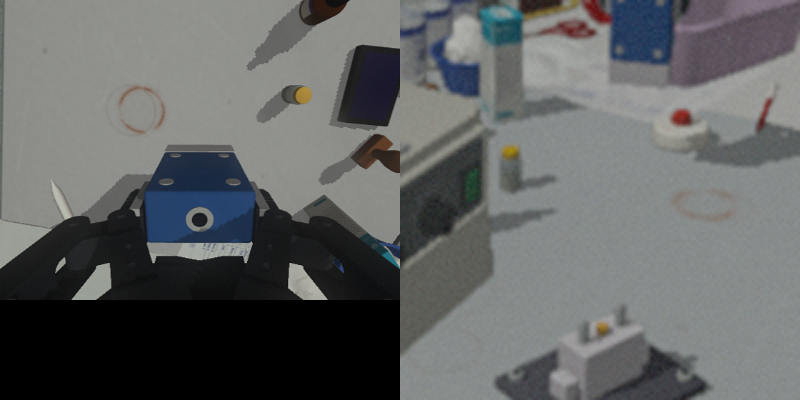

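```bash
cat >> h.py <<'E'
def held(c,box=(190,200,370,345)):
    x0,y0,x1,y1=box;vv,uu=np.mgrid[y0:y1,x0:x1];z=c["range_z"][vv,uu].ravel()
    d=np.linalg.inv(c["K"])@np.stack([uu.ravel(),vv.ravel(),np.ones(uu.size)])*z
    H=c["hand_eye"];P=(H[:3,:3]@d+H[:3,3:4]).T
    f=c["frame"][vv,uu].reshape(-1,3).astype(int);b=(f[:,2]>f[:,0]+25)&(z>0)
    return P[b],np.c_[uu.ravel(),vv.ravel()][b]
E
python3 - <<'E'
from h import *
import pickle
o,c,s=pickle.load(open("s8.pkl","rb"))
P,uv=held(c)
zt=np.percentile(P[:,2],[1,5,25,50,75,95]);print("z",zt)
top=P[np.abs(P[:,2]-np.percentile(P[uv[:,1]>290][:,2],50))<.004]
A=np.c_[top[:,:2],np.ones(len(top))];print("top plane",np.linalg.lstsq(A,top[:,2],rcond=None)[0],top.min(0),top.max(0))
r=cv2.minAreaRect(top[:,:2].astype(np.float32));print(r)
zt=np.median(top[:,2]);F=P[(P[:,2]>zt+.012)&(P[:,2]<zt+.07)]
F=F[np.abs(F[:,0])<.02];A=np.c_[F[:,0],F[:,2],np.ones(len(F))];print("front y=ax+bz+c",np.linalg.lstsq(A,F[:,1],rcond=None)[0],len(F))
E
```

```text
z [-0.02768413 -0.02726602 -0.0266043  -0.0259472  -0.00988057  0.02535484]
top plane [-0.00114666 -0.02915854 -0.02646961] [-0.02826094 -0.01865937 -0.02858044] [ 0.02800025  0.01244577 -0.02252102]
((-0.00012205727398395538, -0.0031024692580103874), (0.031097430735826492, 0.05626397952437401), 89.94522857666016)
front y=ax+bz+c [ 0.00288288  0.00563165 -0.01787422] 3312
```

```bash
python3 - <<'E'
from h import *
from workcell import get_obs
o=get_obs();togo(o,(.540,-.051,.25),68.4)
E
```

```text
shift units [  1.031 -11.612  -3.125] roll units -9.14 dist 0.302
```

Call:
arm_command:
  increments:
    - [[0.1,-0.6,-1.0],-0.9]
    - [[0.2,-2.0,-2.0],-2.1]
    - [[0.3,-3.8,-3.0],-3.4]
    - [[0.5,-5.6,-3.2],-4.7]
    - [[0.6,-7.2,-3.2],-6.0]

```text
time: 10.05
ee_pos: [0.5551, -0.1589, 0.2514]
tcp_rot: [-179.7, 0.1, 49.9]
wrist_force: [0.4, -0.1, -3.2]
opening: 0.0552
```

```bash
python3 - <<'E'
from h import *
from workcell import get_obs
o=get_obs();print(o["q"]);togo(o,(.540,-.051,.25),68.4)
E
```

```text
[-1.60003961e+01  9.39546892e+00  1.59615006e+01  9.69022343e+01
  5.33441356e-02  2.41116154e+01]
shift units [ 2.912 -3.242  0.068] roll units -3.085 dist 0.109
```

Call:
arm_command:
  increments:
    - [[0.9,-1.0,0],-1.2]
    - [[1.9,-2.1,0],-2.4]
    - [[2.7,-3.0,0.07],-3.08]
    - [[2.91,-3.24,0.07],-3.08]
    - [[2.91,-3.24,0.07],-3.08]

```text
time: 10.55
ee_pos: [0.5397, -0.0501, 0.2489]
tcp_rot: [-179.6, 0.0, 68.4]
wrist_force: [1.4, -0.6, -4.7]
opening: 0.0548
```

```bash
python3 snap.py s9 200 130 250 250; python3 - <<'E'
import pickle,cv2
o,c,s=pickle.load(open("s9.pkl","rb"));cv2.imwrite("pics/w9.png",c["frame"][:,:,::-1])
E
```

```text
10.55 [ 0.53965869 -0.05013942  0.24887144] [-1.79574909e+02  1.05231950e-02  6.84149910e+01] [ 1.35515209 -0.5858415  -4.68321547] 0.05484544063889538
```

View pics/s9.png

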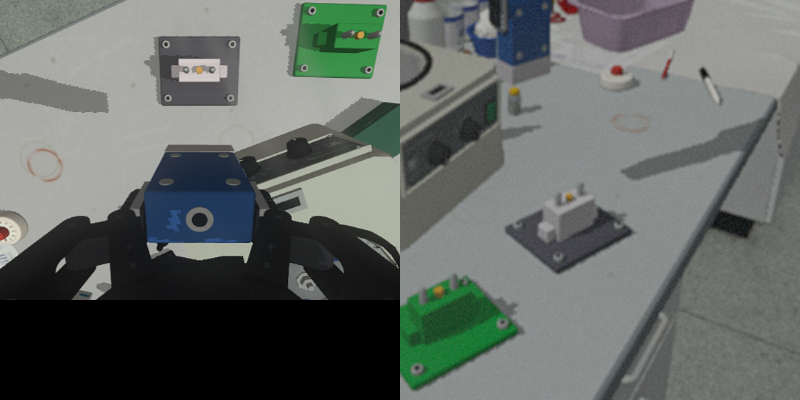

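View pics/w9.png

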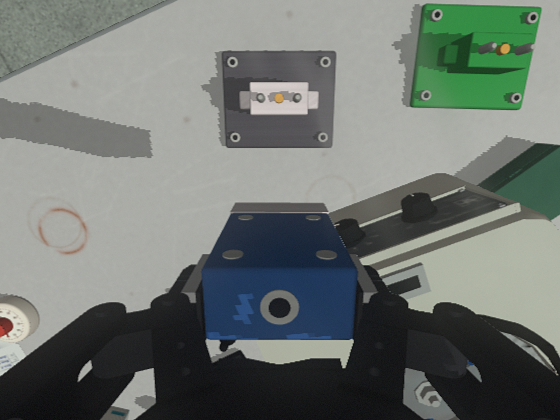

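```bash
python3 - <<'E'
from h import *
import pickle
o,c,s=pickle.load(open("s9.pkl","rb"));w=wcam(o,c)
P,r,b=block(w,(235,70,325,125),.044,.054);print("block",np.median(P[:,2]),r)
P,r,b=block(w,(210,40,345,155),.005,.015);print("plate",np.median(P[:,2]),r)
P,r,b=block(w,(250,80,312,115),.062,.075);print("dowels",len(P),np.median(P[:,2]))
a=np.radians(68.4);u=np.array([np.cos(a),np.sin(a)]);q=(P[:,:2]-[.4565,-.0177])@u;n=(P[:,:2]-[.4565,-.0177])@[-u[1],u[0]]
for m in(q>0,q<0):print(P[m].mean(0),q[m].mean(),n[m].mean(),m.sum())
P,uv=held(c,(190,205,370,345));zt=-.027;top=P[abs(P[:,2]+.0265)<.004];print(cv2.minAreaRect(top[:,:2].astype(np.float32)))
F=P[(P[:,2]>zt+.012)&(P[:,2]<zt+.07)];F=F[np.abs(F[:,0])<.02];A=np.c_[F[:,0],F[:,2],np.ones(len(F))];print("front",np.linalg.lstsq(A,F[:,1],rcond=None)[0],len(F))
E
```

```text
block 0.04939764594303481 ((0.45712941884994507, -0.017559800297021866), (0.05609286203980446, 0.029307527467608452), 68.46125793457031)
plate 0.009409627669005879 ((0.4572203755378723, -0.017553158104419708), (0.12024961411952972, 0.09891446679830551), 68.49816131591797)
dowels 123 0.06575593283485276
[ 0.46329115 -0.00193617  0.06570069] 0.017156829408127107 -0.0005112020108543281 62
[ 0.4509933  -0.03336404  0.06560565] -0.016591203173257487 -0.0006463158822605749 61
((-0.0005257707089185715, -0.0034991037100553513), (0.031095201149582863, 0.05595630779862404), 89.59264373779297)
front [ 0.00233046  0.00647162 -0.01803902] 2839
```

```bash
python3 - <<'E'
from h import *
import pickle
for n in("s8","s9"):
    o,c,s=pickle.load(open(n+".pkl","rb"));R=Ro.from_euler('xyz',o["tcp_rot"],degrees=True).as_matrix();print("toolz",R[:,2], "ydir",R[:,1])
    vv,uu=np.mgrid[195:310,245:315];z=c["range_z"][vv,uu].ravel();d=np.linalg.inv(c["K"])@np.stack([uu.ravel(),vv.ravel(),np.ones(uu.size)])*z
    H=c["hand_eye"];P=(H[:3,:3]@d+H[:3,3:4]).T;P=P[(P[:,1]<-.013)&(P[:,1]>-.024)]
    for lo in np.arange(-.03,.08,.01):
        m=(P[:,2]>lo)&(P[:,2]<lo+.01)
        if m.sum()>20:print(round(lo+.005,3),m.sum(),np.median(P[m,1]).round(5),np.median(P[m,0]).round(4))
    print(P[:,2].max())
E
```

```text
toolz [-0.00614577  0.00253733 -0.9999779 ] ydir [ 0.23453629 -0.97209951 -0.00390803]
-0.025 1432 -0.01677 -0.0
-0.015 723 -0.01798 0.0003
-0.005 621 -0.01789 -0.0
0.005 549 -0.01785 0.0
0.015 483 -0.0178 0.0005
0.025 416 -0.01772 0.0005
0.035 387 -0.01775 0.0
0.045 328 -0.01759 0.0
0.055 317 -0.01758 0.0001
0.065 238 -0.0175 -0.0002
0.07073874928220272
toolz [-0.00696645  0.00255859 -0.99997246] ydir [ 0.92984668 -0.36787241 -0.00741917]
-0.025 1490 -0.01692 -0.0003
-0.015 721 -0.01816 -0.0003
-0.005 625 -0.01808 0.0001
0.005 545 -0.018 -0.0003
0.015 472 -0.01795 0.0002
0.025 421 -0.01789 0.0002
0.035 387 -0.01787 0.0003
0.045 328 -0.01772 -0.0002
0.055 306 -0.0177 0.0004
0.065 233 -0.01762 -0.0002
0.07037771861742548
```

```bash
python3 - <<'E'
from h import *
from workcell import get_obs
o=get_obs();togo(o,(.4601,-.0185,.22),68.47);togo(o,(.4601,-.0185,.158),68.47)
E
```

```text
shift units [ 0.052 -3.452  1.192] roll units -0.028 dist 0.091
shift units [ 0.053 -3.435  3.671] roll units -0.028 dist 0.126
```

Call:
arm_command:
  increments:
    - [[0.02,-1.2,0.2],0]
    - [[0.04,-2.5,0.5],0]
    - [[0.05,-3.44,1.2],0]
    - [[0.05,-3.44,2.5],0]
    - [[0.05,-3.44,3.6],0]

```text
time: 11.15
ee_pos: [0.4597, -0.0195, 0.1587]
tcp_rot: [-179.7, 0.0, 68.2]
wrist_force: [-0.3, -0.2, -4.1]
opening: 0.0554
```

Call:
arm_command:
  increments:
    - [[0,0,0],0]
    - [[0,0,0],0]

```text
time: 11.35
ee_pos: [0.4597, -0.0204, 0.159]
tcp_rot: [-179.6, 0.0, 68.1]
wrist_force: [1.0, 0.6, -3.5]
opening: 0.0553
```

```bash
python3 snap.py s10 240 190 120 120; cat > edge.py <<'E'
from h import *
import pickle,sys
o,c,s=pickle.load(open(sys.argv[1]+".pkl","rb"));R=Ro.from_euler('xyz',o["tcp_rot"],degrees=True).as_matrix()
H=c["hand_eye"];vv,uu=np.mgrid[195:310,245:315];z=c["range_z"][vv,uu].ravel();d=np.linalg.inv(c["K"])@np.stack([uu.ravel(),vv.ravel(),np.ones(uu.size)])*z
P=(H[:3,:3]@d+H[:3,3:4]).T;F=P[(P[:,1]<-.015)&(P[:,1]>-.022)&(P[:,2]>-.01)&(P[:,2]<.068)]
A=np.c_[F[:,2],np.ones(len(F))];b=np.linalg.lstsq(A,F[:,1],rcond=None)[0]
T,uv=held(c,(190,205,370,345));T=T[abs(T[:,2]-np.median(T[T[:,1]>-.01][:,2]))<.004];zt=np.median(T[:,2])
e=np.array([T[:,0].min()/2+T[:,0].max()/2,b[0]*(zt+.096)+b[1]+.015,zt+.096])
print("edge tool",e,"world",R@e+o["ee_pos"],"tilt",R@np.array([0,b[0],1])+0,"top z",zt)
from workcell import get_obs
o=get_obs();E=R@e+o["ee_pos"];S=np.array([.4571,-.0176,float(sys.argv[2])]);togo(o,o["ee_pos"]+S-E,68.47);print(o["time"],E)
E
python3 edge.py s10 .07
```

```text
11.35 [ 0.45967939 -0.02041001  0.15899928] [-1.79626188e+02  3.90955675e-02  6.80819497e+01] [ 0.97532209  0.56164591 -3.53110272] 0.055317521057620535
edge tool [-0.00040416 -0.00260371  0.0694209 ] world [ 0.45667521 -0.01968794  0.08959714] tilt [-2.10068084e-04 -6.51002108e-04 -1.00002136e+00] top z -0.02657910469783975
shift units [ 0.06  -0.038  0.834] roll units -0.058 dist 0.021
11.45 [ 0.45751247 -0.0193779   0.09085541]
```

View pics/s10.png

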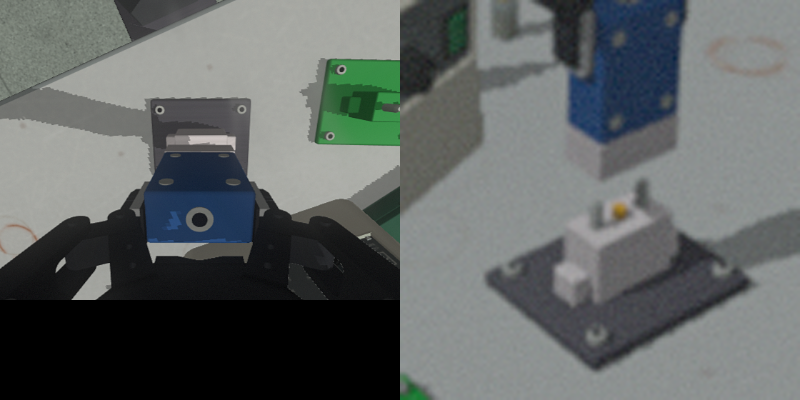

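Call:
arm_command:
  increments:
    - [[0.06,-0.04,0.3],-0.06]
    - [[0.06,-0.04,0.6],-0.06]
    - [[0.06,-0.04,0.75],-0.06]
    - [[0.06,-0.04,0.75],-0.06]
    - [[0.06,-0.04,0.75],-0.06]

```text
time: 11.95
ee_pos: [0.46, -0.0183, 0.1415]
tcp_rot: [-179.8, -0.0, 68.5]
wrist_force: [0.3, -0.5, -3.0]
opening: 0.0551
```

```bash
python3 snap.py s11 240 190 120 120; python3 edge.py s11 .055; python3 - <<'E'
from workcell import get_obs
for i in range(3): o=get_obs();print(o["ee_pos"],o["tcp_rot"])
E
```

```text
11.95 [ 0.46004245 -0.01825413  0.14149334] [-1.79750561e+02 -1.16346509e-02  6.84880561e+01] [ 0.333838   -0.53211548 -3.00404815] 0.05514120785264525
edge tool [-0.00038536 -0.0026205   0.06941608] world [ 0.45718721 -0.01752781  0.07208924] tilt [ 1.93639639e-03 -5.44961980e-04 -1.00001817e+00] top z -0.02658391619852308
shift units [-0.006 -0.005  0.693] roll units 0.003 dist 0.017
12.05 [ 0.45733481 -0.01754772  0.07233337]
[ 0.46019005 -0.01827404  0.14173747] [-1.79775265e+02 -1.98593724e-02  6.84855960e+01]
[ 0.46019005 -0.01827404  0.14173747] [-1.79775265e+02 -1.98593724e-02  6.84855960e+01]
[ 0.46019005 -0.01827404  0.14173747] [-1.79775265e+02 -1.98593724e-02  6.84855960e+01]
```

View pics/s11.png

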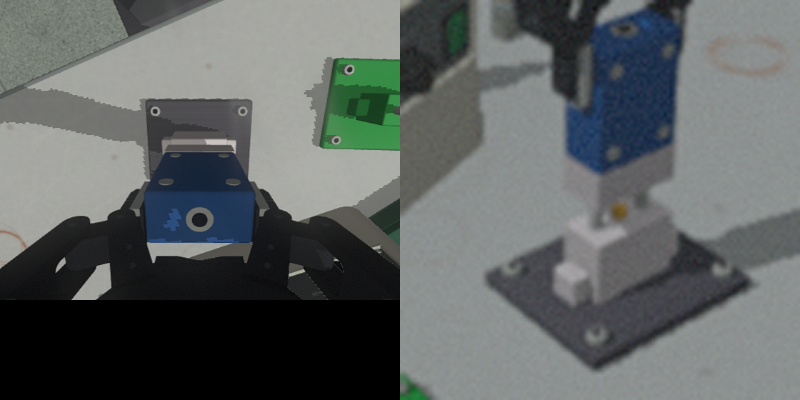

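Aligned over the dowels. Lower gently by ~10 mm.

Call:
arm_command:
  increments:
    - [[0,0,0.1],0]
    - [[0,0,0.2],0]
    - [[0,0,0.3],0]
    - [[0,0,0.4],0]
    - [[0,0,0.4],0]

```text
time: 12.55
ee_pos: [0.4599, -0.0183, 0.1313]
tcp_rot: [-179.7, -0.0, 68.5]
wrist_force: [-0.4, -0.1, -3.9]
opening: 0.0553
```

```bash
python3 snap.py s12 240 190 120 120; python3 edge.py s12 .055
```

```text
12.55 [ 0.45992971 -0.01826326  0.13125566] [-1.79739952e+02 -7.39595231e-03  6.84827483e+01] [-0.40634949 -0.0648209  -3.8716106 ] 0.05530291686347496
edge tool [-0.00057756 -0.00262294  0.06943517] world [ 0.45698786 -0.01771461  0.06183304] tilt [ 1.72209098e-03 -5.40192296e-04 -1.00001846e+00] top z -0.026564829314263017
shift units [ 0.003 -0.003  0.29 ] roll units 0.003 dist 0.007
12.65 [ 0.45716024 -0.01770295  0.06224303]
```

View pics/s12.png

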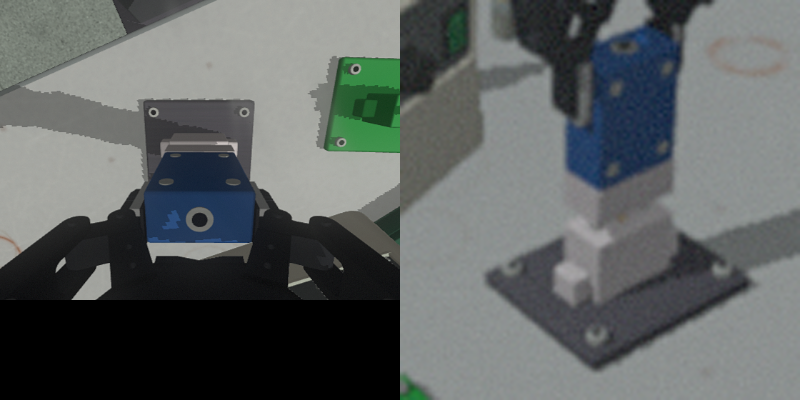

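Call:
arm_command:
  increments:
    - [[0,0,0.05],0]
    - [[0,0,0.1],0]
    - [[0,0,0.15],0]
    - [[0,0,0.2],0]
    - [[0,0,0.2],0]
  force: 120

```text
time: 13.15
ee_pos: [0.46, -0.0182, 0.1264]
tcp_rot: [-179.7, -0.0, 68.5]
wrist_force: [0.4, 0.4, -3.9]
opening: 0.0548
```

Call:
arm_command:
  increments:
    - [[0,0,0.06],0]
    - [[0,0,0.12],0]
    - [[0,0,0.18],0]
    - [[0,0,0.2],0]
    - [[0,0,0.2],0]

```text
time: 13.65
ee_pos: [0.4602, -0.0183, 0.122]
tcp_rot: [-179.8, -0.0, 68.5]
wrist_force: [-1.5, -0.5, 5.2]
opening: 0.0547
```

```bash
python3 snap.py s13 240 190 120 120; python3 edge.py s13 .050
```

```text
13.65 [ 0.46021315 -0.01826527  0.1220147 ] [-1.79808709e+02 -2.83474045e-02  6.84867881e+01] [-1.51201985 -0.4724688   5.16865877] 0.05471300885072824
edge tool [-0.00063172 -0.00274243  0.06954867] world [ 0.45722672 -0.01773013  0.05247526] tilt [ 1.75946852e-03 -1.61731072e-04 -1.00001111e+00] top z -0.02645132701493201
shift units [ 0.003 -0.007  0.101] roll units 0.003 dist 0.003
13.75 [ 0.4572329  -0.01774429  0.05252566]
```

Call:
arm_command:
  increments:
    - [[0,0,0.05],0]
    - [[0,0,0.1],0]
    - [[0,0,0.13],0]
    - [[0,0,0.13],0]
    - [[0,0,0.13],0]

```text
time: 14.25
ee_pos: [0.4603, -0.0183, 0.1196]
tcp_rot: [-179.9, -0.0, 68.5]
wrist_force: [-3.2, 0.5, 7.9]
opening: 0.0539
```

```bash
python3 snap.py s14 240 190 120 120; python3 edge.py s14 .050
```

```text
14.25 [ 0.4603032  -0.01829774  0.11959493] [-1.79855987e+02 -3.96194835e-02  6.84823505e+01] [-3.15853156  0.46713777  7.9370669 ] 0.05388594838886515
edge tool [-0.00049094 -0.0028614   0.06954027] world [ 0.45731619 -0.0175961   0.05006175] tilt [ 1.28803760e-03  2.35469105e-04 -1.00000571e+00] top z -0.02645972716123081
shift units [-0.004 -0.008  0.004] roll units 0.002 dist 0.0
14.35 [ 0.45732955 -0.01759547  0.05009422]
```

View pics/s14.png

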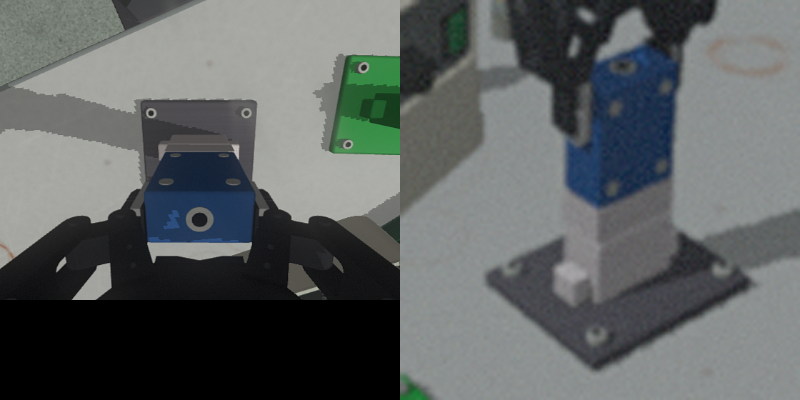

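Call:
arm_command:
  increments:
    - [[0,0,0.04],0]
    - [[0,0,0.08],0]
    - [[0,0,0.08],0]
    - [[0,0,0.08],0]

```text
time: 14.75
ee_pos: [0.4604, -0.0183, 0.119]
tcp_rot: [-179.9, -0.1, 68.5]
wrist_force: [-4.5, -0.1, 12.8]
opening: 0.0549
```

```bash
python3 snap.py s15 240 190 120 120; python3 edge.py s15 .050
```

```text
14.75 [ 0.46036734 -0.01833992  0.11897807] [-1.79923914e+02 -5.90044948e-02  6.84812234e+01] [-4.47197924 -0.10128832 12.79779611] 0.054852179327657936
edge tool [-0.00057073 -0.00302923  0.06953391] world [ 0.45728028 -0.01765925  0.04944769] tilt [ 5.27049854e-04  8.99173246e-04 -1.00000056e+00] top z -0.026466086595492058
shift units [ 0.    -0.007 -0.024] roll units 0.002 dist 0.001
14.85 [ 0.4572622  -0.01766553  0.04940975]
```

Call:
arm_command:
  increments:
    - [[0,-0.02,0.07],0]
    - [[0,-0.02,0.12],0]
    - [[0,-0.02,0.14],0]
    - [[0,-0.02,0.14],0]
    - [[0,-0.02,0.14],0]

```text
time: 15.35
ee_pos: [0.4604, -0.0184, 0.1189]
tcp_rot: [179.9, -0.1, 68.5]
wrist_force: [-9.5, -0.6, 29.4]
opening: 0.0549
```

```bash
python3 snap.py s16 240 190 120 120; python3 edge.py s16 .050
```

```text
15.35 [ 0.46038179 -0.01836919  0.11891027] [ 1.79872218e+02 -9.73854725e-02  6.84730815e+01] [-9.52910474 -0.59399065 29.40612257] 0.05485999265925284
edge tool [-0.00046947 -0.00330998  0.0694834 ] world [ 0.45731793 -0.01753835  0.04941897] tilt [ 0.00120299  0.00135263 -0.99999965] top z -0.02651660454047585
shift units [-0.006 -0.008 -0.022] roll units 0.001 dist 0.001
15.45 [ 0.45734518 -0.01752868  0.04944756]
```

```bash
python3 snap.py s17 200 100 300 300; python3 edge.py s17 .050; python3 snap.py s18 240 190 120 120
```

```text
15.45 [ 0.46040904 -0.01835952  0.11893887] [ 1.79867893e+02 -9.87787122e-02  6.84755521e+01] [-8.22236821 -0.61211549 28.75135666] 0.05461818274007685
edge tool [-0.00055774 -0.00332336  0.06948497] world [ 0.45730581 -0.01760637  0.04944556] tilt [ 0.00117484  0.0013899  -0.99999983] top z -0.02651502534693409
shift units [-0.003 -0.008 -0.022] roll units 0.001 dist 0.001
15.55 [ 0.45730689 -0.01760047  0.04944264]
15.55 [ 0.46041012 -0.01835363  0.11893595] [ 1.79869499e+02 -1.00057931e-01  6.84761384e+01] [-9.24529101 -1.39099398 28.57328275] 0.05479669337477753
```

View pics/s17.png

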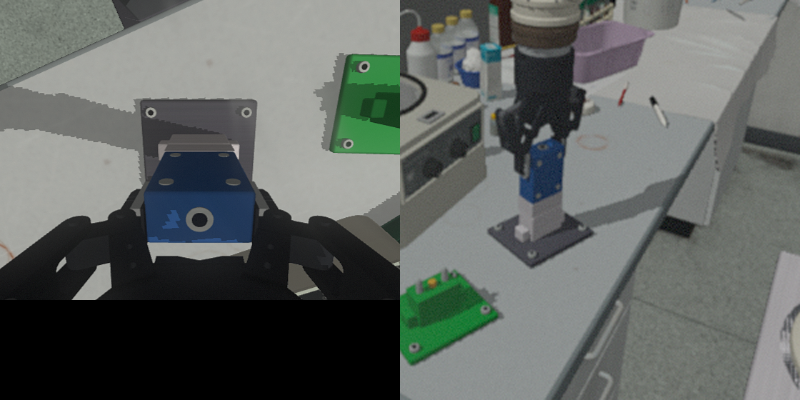

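View pics/s18.png

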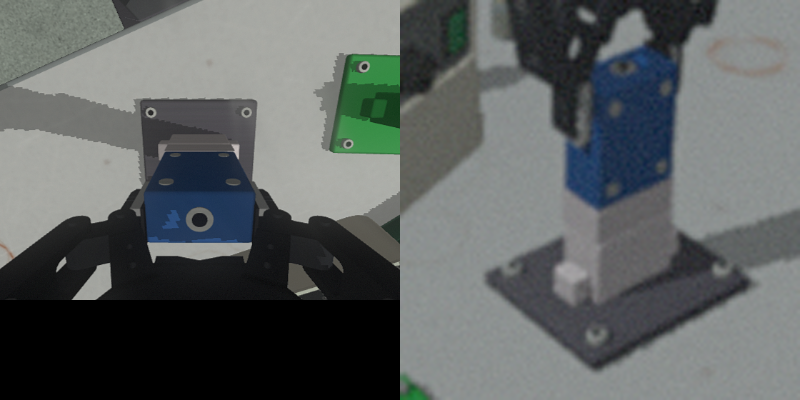

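The view shows the mould shut with no visible gap (about (600,240) in the last picture). The force holds steady at about 29 N, so I am handing in.

```bash
python3 -c "
from workcell import job_done;print(job_done())"
```

```text
the job is handed in; nothing more can be done
None
```

I stood the blue-topped half upright, fitted it onto the dowels of the dark-plate lower half, and pressed it shut. I handed the job in at about 15.6 s with the gripper still holding and pressing (grip set to 120 N); `job_done` gives no verdict.

**How it went:** The tool could not tilt, so the block had to swing upright in the grip.
- **First try:** I gripped it 38 mm from its centre towards the blue end, and it stayed level at 20 N. When I eased the grip, it dropped back flat about 6 cm away.
- **Second try:** I gripped only a corner of the blue end, and lifting swung it down. It slipped free and stood on its parting edge. I then gripped it again and carried it over.

**Last checks:**

| Check | Result |
|---|---|
| Centre of parting edge vs. seat (wrist camera) | within about 0.3 mm |
| Tilt from upright, about one axis | about 0.1° |
| Rotation from the lower half's direction | under 0.1° |
| Gap | the scene view shows none; measured edge height 49.4 mm, the same as measured earlier on the lower block top |
| Upward force at the wrist | steady at about 29 N, so roughly 20 N between the halves beyond the spring (my estimate) |

**Disagreements and unchecked points:**
- Camera depth reads about 0.6 mm lower than the stated heights throughout.
- One attempt to check the block's height from two views gave a nonsensical -4 mm because the views were nearly parallel; a wider pair gave 30 mm.
- A sideways force of about 9 N remained at the wrist.
- I did not measure the ejector's travel directly or re-measure the bystander objects, and I saw no sign of touching them.

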